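# Close the inspection port of an insulated shipping box

## Task

Close the inspection port in the lid of the white insulated shipping box: with a fingertip, push the small upright peg on the round cover to turn the cover until the notch in its rim stands over the fixed pin, then press the cover down until it is fully home on its seat. Do not lift the cover, leave the loose things around it where they are, and finish with the hand clear.

Things in the scene. Friction and masses are not known exactly. Their poses are not given: they have to be found in the camera images.
- box: white foam shipping box fixed to the bench, 320 (its x) x 260 (its y) x 150 mm tall to the lid top; origin at the centre of its underside, z up. The port is in the lid, its vertical axis 30 mm from the box centre towards the box's -x. Around the cover on the lid lies a fixed grey collar, outer diameter 164 mm, 10 mm high
- pin_mid (a point): fixed round steel pin 10 mm thick, lying level and pointing at the port's axis from a small aluminium block (14 x 16 mm, 20 mm above the lid) on the collar, on the box's +x side of the port; this point is on the pin's centre line, 54 mm from the port's axis and 9 mm above the lid
- notch (a point): the only notch in the cover's rim, 16 mm wide and 16 mm deep, open outwards; this point is in the middle of the notch, 54 mm from the cover's axis, level with the cover's underside. Directly above pin_mid when aligned
- peg_top (a point): centre of the top of the upright finger peg on the cover, a round black plastic peg 14 mm thick that stands 18 mm above the cover's top face, 40 mm from the axis, exactly opposite the notch
- cover_mid (a point): centre of the top face of the cover, a flat white plastic disc 120 mm across and 12 mm thick, always level, captive on a short upright spindle (whose flat steel head stands 3 mm proud here, 18 mm across). Raised, its top face is 27 mm above the lid; seated, 15 mm
- cover (a joint): turn of the cover about the vertical, rad, growing counter-clockwise from above; notch over the pin at 0 and equally at 6.283. Free to turn many turns either way; stiff (about 0.06 N m), stays where it is left. It can be pushed round either way
- plunge (a joint): how far the cover is pressed down, m: 0 raised as at the start (underside 1 mm above the pin), 0.012 fully seated, negative if lifted. Push fit: needs about 7 N downward, stays where it is left, has no spring. Off-line, the pin stops it at about 0.001 to 0.003. The pin has 3 mm of play in the notch on each side, and its round top helps to centre it when slightly off
- vial_mid (a point): amber glass vial with a metal cap, 28 mm across and 55 mm tall, standing on the bench near the box; point at its centre. Bystander
- tape_mid (a point): roll of brown packing tape lying flat on the bench, 96 mm across, 48 mm tall; point at its centre. Bystander
- logger_mid (a point): grey temperature logger 45 x 70 x 18 mm lying loose on the box lid near a far corner; point at its centre. Bystander
- carton_mid (a point): small white carton 75 x 50 x 60 mm tall on the bench near the box; point at its centre. Bystander

How it is judged:
By the outcome, as a careful person would: the job done as asked, in the order asked, and still so for the second after the job is handed in, with the robot touching nothing.
It also fails if it takes over 51 s, if anything falls off the work surface, if the arm or the gripper's body presses on something with over 40 N, if the wrist force passes 120 N, or if a joint passes its speed limit or range.

## Robot

A 6-joint arm with a two-finger parallel gripper is mounted at the origin on the work surface. World frame = base frame: x ahead of the robot, y to its left, z up, the work surface at z = 0. Lengths are in m, angles in rad, forces in N, time in s.
With the tool pointing down it reaches from about 0.375 to 0.825 m from the base axis. Payload 5.5 kg.
Tool frame: the origin (TCP) lies at the very end of the fingers, on their centre line; the grasp point (between the pads) lies 19 mm behind it; z points along the fingers, y is the direction in which the jaws open and shut (so a half turn about z gives the same grasp; the last joint's range is limited). The gripper opens to 85 mm and grips with 20 to 120 N. Pads are 22 mm wide; open, the fingers measure 114 mm over their backs; the gripper's body (76 mm by 85 mm) begins 54 mm behind the grasp point. The pads swing forward as they close: fully open they stand 13 mm farther back than shut.
Start: joints at [1.223, 0.314, -0.047, 1.21, 0, 1.571], TCP at [0.204, 0.564, 0.231] pointing down, gripper open.
Joint ranges: [-2.67, 2.67], [-0.69, 1.73], [-1.03, 1.25], [-2.08, 2.16], [-1.42, 1.45], [-3.14, 3.14]. Speed limits (rad/s): [2.39, 2.39, 3.01, 3.14, 3.14, 3.14].

## Interface

Orientations are given as a unit quaternion [w, x, y, z].
In Python, from bench import bot, grab_frame, camera_info gives the robot as it stands.
- The arm moves only by the tool apply_moves, never from a script. Its argument "moves" is a list of rows, each an object of numbers: "wx", "wy", "wz": the turn, a rotation vector about the tool's x, y, z in degrees; "dx", "dy", "dz": the shift along the tool's x, y, z in mm; "grip": the closure, from -1 (fully open) to 1 (shut). A call has 1 to 5 rows; each row shifts and turns the pose as measured when the row begins, along the tool's axes as they then stand; what a row does not reach is not made up. A row lasts 1/8 s, in which the tool goes at most 62.5 mm and 10.7 degrees, less where a joint would pass 70% of its speed; a pose out of reach is approached as far as the arm can. A call with a gripper value outside its range is refused whole. The fingers move at their own pace and stop on an object; "grip_force" is the grip in N (left out, the last holds). Time passes only in rows, so rows that do not move let the fingers close. It gives the time, the measured TCP pose, the force and the opening at its end, in the units of the state.
- bot.state(): the state, without advancing time (a new reading comes with each control period).
- grab_frame(name): name is "scene" or "top"; returns the picture (384x512x3 uint8, red, green, blue); there is no depth.
- camera_info(name): a dict with "mtx" (3x3 intrinsics, pixels), "D" ([k1, k2, p1, p2, k3] as OpenCV has them; the pictures are not rectified), "view" (4x4, takes a point from world to camera coordinates). Camera axes: x right, y up, looking along -z (the intrinsics and any distortion apply to the point x, -y, -z); pixel columns grow to the right and rows downward; lengths in m; the calibration is good to about 2 mm. A picture is of the moment at which its call begins. camera_info takes no time and is no camera call.
- bot.job_done(): hands the job in, once; it reports no verdict.
The state is a dict: "t": time; "qpos": joint angles; "joint_vel": joint speeds; "joint_efforts": joint torques, N m; "tcp_pos": TCP position; "ee_rot": TCP orientation; "wrist_force": force on the tool from outside, world axes, zero at the start; "wrist_torque": the same for the moment, N m; "finger_gap": opening from 0.0 (shut) to 1.0 (fully open).
Only numpy, scipy, OpenCV 4.12 (cv2) and the standard library are available. Lean on these libraries where they do the work, as an engineer would, in place of code of your own. Each camera call takes 0.05 s, during which the arm holds its last target. There are 200 camera calls.

## Working session

There is one attempt and no reset: what is moved stays moved. The work goes in short steps, Python scripts to look and compute and a tool call to move; the robot and the scene stay as the last step left them, time stands still between calls to the robot, and variables do not carry over. Pictures are saved under pics/ and viewed, about 8 in all and at most 12, crops included, and the job is handed in when it is done.

Besides the shell and the picture viewer there is one more tool, called as name(argument=value, ...), one argument or row to a line, values as JSON. apply_moves: Moves the arm, as the interface text tells. Its arguments: {"type":"object","properties":{"moves":{"type":"array"},"grip_force":{"type":"number"}},"required":["moves"]}

```bash
ls; mkdir -p pics
python3 - <<'E'
from bench import bot, grab_frame, camera_info
import cv2,numpy as np
for n in("scene","top"):
    im=grab_frame(n); cv2.imwrite(f"pics/{n}0.png",im[...,::-1]); c=camera_info(n); print(n,c)
print(bot.state())
a=cv2.imread("pics/scene0.png");
E
```

```text
pics
scene {'mtx': array([[366.29293681,   0.        , 254.30908917],
       [  0.        , 366.29293681, 190.37228103],
       [  0.        ,   0.        ,   1.        ]]), 'D': array([0.01151347, 0.        , 0.        , 0.        , 0.        ]), 'view': array([[-0.87188044,  0.48955918, -0.01250208,  0.49870989],
       [-0.32043648, -0.55100404,  0.77052905,  0.12021179],
       [ 0.37033088,  0.67581533,  0.63728227, -1.21362977],
       [ 0.        ,  0.        ,  0.        ,  1.        ]])}
top {'mtx': array([[354.65128991,   0.        , 250.79587897],
       [  0.        , 354.65128991, 192.97258668],
       [  0.        ,   0.        ,   1.        ]]), 'D': array([-0.10902045,  0.        ,  0.        ,  0.        ,  0.        ]), 'view': array([[ 1.67812908e-02, -9.99851597e-01,  3.89522455e-03,
         3.53472943e-02],
       [ 9.84179821e-01,  1.72052259e-02,  1.76335079e-01,
        -5.93093916e-01],
       [-1.76375929e-01,  8.74471144e-04,  9.84322491e-01,
        -7.91071577e-01],
       [ 0.00000000e+00,  0.00000000e+00,  0.00000000e+00,
         1.00000000e+00]])}
{'t': 0.1, 'qpos': array([ 1.22303509e+00,  3.14143356e-01, -4.80088548e-02,  1.21022029e+00,
       -2.40453868e-05,  1.57081453e+00]), 'joint_vel': array([ 8.25278090e-05, -1.76222068e-03,  1.33873413e-03,  1.73721989e-03,
        1.27601994e-03,  8.89794445e-05]), 'joint_efforts': array([-8.03117346e-04, -5.40769815e+01,  3.40540981e+01,  1.11415522e-02,
       -2.33810010e-05, -7.20089162e-06]), 'tcp_pos': array([0.20429774, 0.56356674, 0.23051491]), 'ee_rot': array([-1.24495319e-04,  1.73014645e-01,  9.84918937e-01, -7.78285673e-04]), 'wrist_force': array([ 0.61395085, -0.25420661, -0.49388451]), 'wrist_torque': array([-0.02232947,  0.00627496, -0.03926606]), 'finger_gap': 1.002626438021735}
```

View pics/scene0.png

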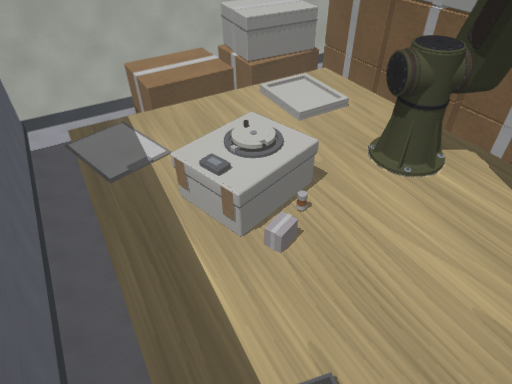

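View pics/top0.png

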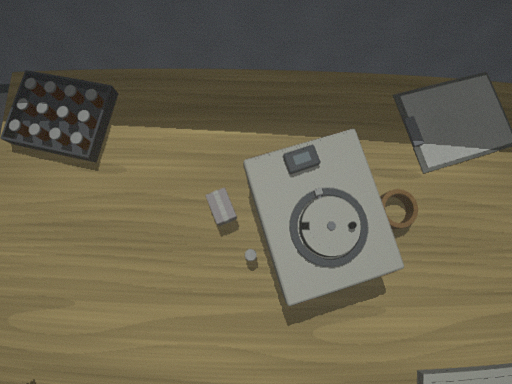

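The scene view shows the box, with the cover at about (254,137), the peg at (246,124) and the logger at (215,163). In the top view the cover is at (331,226), the notch at (305,226), the peg at (352,226), the pin block at (319,192), and the tape roll at (400,208). Next I'll enlarge both.

Run:
```python
import cv2,numpy as np
a=cv2.imread("pics/scene0.png")[110:170,215:295]; b=cv2.imread("pics/top0.png")[180:275,282:382]
a=cv2.resize(a,None,fx=7,fy=7,interpolation=cv2.INTER_CUBIC)
b=cv2.resize(b,None,fx=6,fy=6,interpolation=cv2.INTER_CUBIC)
cv2.imwrite("pics/a1.png",a);cv2.imwrite("pics/b1.png",b)
```

```text
(no output)
```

View pics/a1.png

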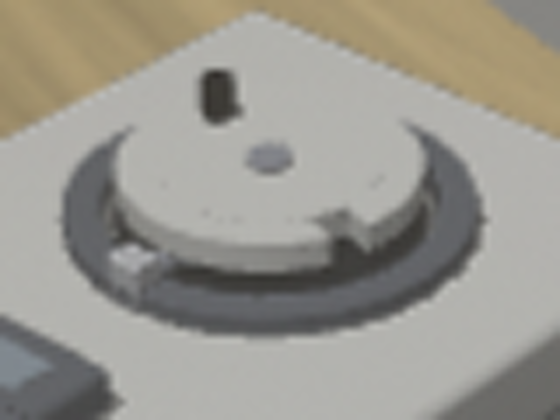

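View pics/b1.png

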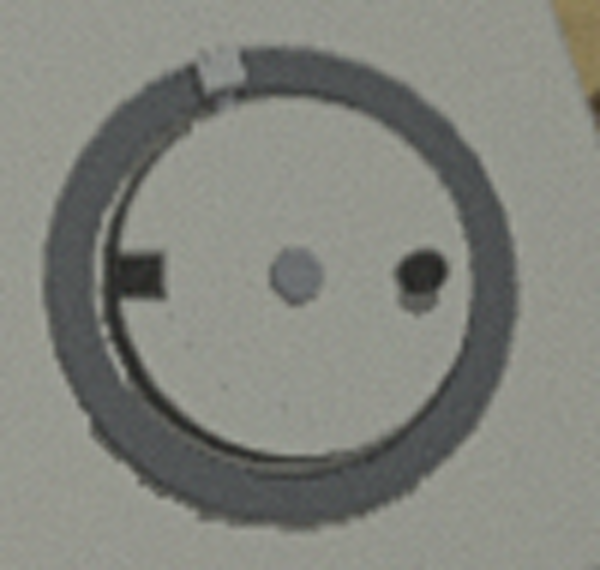

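The crops (scene ×7, top ×6) show:

| Point | Scene crop | Top crop |
|---|---|---|
| Spindle | (270,157) | (297,275) |
| Peg top | (216,77) | (422,271) |
| Pin block | (133,256) | (221,68) |
| Notch | about (342,222) | (141,275) |

I'll triangulate these points.

```bash
cat > h.py <<'E'
import numpy as np,cv2
from bench import bot, grab_frame, camera_info
from scipy.optimize import least_squares
def proj(n,P):
    c=camera_info(n);P=np.atleast_2d(P);X=P@c["view"][:3,:3].T+c["view"][:3,3]
    return cv2.projectPoints(X*[1,-1,-1],np.zeros(3),np.zeros(3),c["mtx"],c["D"])[0].reshape(-1,2)
def tri(s,t):
    r=least_squares(lambda P:np.r_[(proj("scene",P)-s).ravel(),(proj("top",P)-t).ravel()],[.6,-.1,.18]);return r.x,r.fun
def atz(n,p,z):
    r=least_squares(lambda q:(proj(n,[q[0],q[1],z])-p).ravel(),[.6,-.1]);return r.x
E
python3 - <<'E'
from h import *
sc=lambda x,y:np.array([215+(x+.5)/7-.5,110+(y+.5)/7-.5])
tp=lambda x,y:np.array([282+(x+.5)/6-.5,180+(y+.5)/6-.5])
for n,s,t,z in[("spindle",sc(270,157),tp(297,275),.18),("peg",sc(216,77),tp(422,269),.195),("block",sc(135,256),tp(221,70),.17)]:
    print(n,tri(s,t),atz("scene",s,z),atz("top",t,z))
c=atz("top",tp(297,275),.18);p=atz("top",tp(422,269),.195);b=atz("top",tp(221,70),.17);no=atz("top",tp(141,275),.177);
for k,v in(("peg",p),("block",b),("notch",no)): d=v-c;print(k,np.hypot(*d),np.degrees(np.arctan2(d[1],d[0])))
for px in[(245,161),(354,131),(402,264),(290,304)]: print(atz("top",px,.15))
print("tape",atz("top",(400,205),.048))
E
```

```text
spindle (array([ 0.50709274, -0.11670499,  0.17645525]), array([ 0.1491395 ,  0.03318543,  0.06673128, -0.09140902])) [ 0.51023982 -0.11179082] [ 0.5065897  -0.11574935]
peg (array([ 0.5085373 , -0.15478753,  0.19318333]), array([ 0.55765537,  0.13645669,  0.23902825, -0.33441624])) [ 0.51101593 -0.15330394] [ 0.50770317 -0.1537615 ]
block (array([ 0.57800794, -0.09384768,  0.16707661]), array([ 0.04592237,  0.01181878,  0.02150003, -0.03068816])) [ 0.58002384 -0.08981971] [ 0.57739423 -0.09323009]
peg 0.03802845582542345 -88.3221498568872
block 0.07429938315043973 17.6431800400918
notch 0.05179721912253492 90.47317369208045
[0.64412236 0.05913182]
[ 0.717403   -0.17908676]
[ 0.43025179 -0.27168235]
[ 0.34932651 -0.03712406]
tape [ 0.56987494 -0.31762179]
```

Geometry is consistent: axis (0.507,-0.116), pin at +17.9°, notch at about 91° and peg at about -89°. The cover needs about -73° (clockwise). I'll close the fingers and travel to the +x side of the peg.

apply_moves(
  moves=[
    {"dx":-43,"dy":-43,"grip":1},
    {"dx":-43,"dy":-43,"grip":1},
    {"dx":-43,"dy":-43,"grip":1},
    {"dx":-43,"dy":-43,"grip":1},
    {"dx":-43,"dy":-43,"grip":1},
  ],
)

```text
validation failed for argument at $.mo...
```

apply_moves(
  moves=[
    {"dx":-43,"dy":-43,"grip":1},
    {"dx":-43,"dy":-43,"grip":1},
    {"dx":-43,"dy":-43,"grip":1},
    {"dx":-43,"dy":-43,"grip":1},
    {"wz":-10,"grip":1},
  ],
)

```text
validation failed for argument at $.mo...
```

apply_moves(
  moves=[
    {"wx":0,"wy":0,"wz":0,"dx":-43,"dy":-43,"dz":0,"grip":1},
    {"wx":0,"wy":0,"wz":0,"dx":-43,"dy":-43,"dz":0,"grip":1},
    {"wx":0,"wy":0,"wz":0,"dx":-43,"dy":-43,"dz":0,"grip":1},
    {"wx":0,"wy":0,"wz":0,"dx":-43,"dy":-43,"dz":0,"grip":1},
    {"wx":0,"wy":0,"wz":0,"dx":-43,"dy":-43,"dz":0,"grip":1},
  ],
)

```text
t: 0.72
tcp_pos: [0.3348, 0.2837, 0.228]
ee_rot: [-0.0, 0.169, 0.986, -0.002]
wrist_force: [0.8, 0.4, -0.8]
finger_gap: 0.001
```

apply_moves(
  moves=[
    {"wx":0,"wy":0,"wz":0,"dx":-43,"dy":-43,"dz":0,"grip":1},
    {"wx":0,"wy":0,"wz":0,"dx":-43,"dy":-43,"dz":0,"grip":1},
    {"wx":0,"wy":0,"wz":0,"dx":-43,"dy":-43,"dz":0,"grip":1},
    {"wx":0,"wy":0,"wz":0,"dx":-43,"dy":-43,"dz":0,"grip":1},
    {"wx":0,"wy":0,"wz":0,"dx":-43,"dy":-43,"dz":0,"grip":1},
  ],
)

```text
t: 1.35
tcp_pos: [0.4675, 0.0006, 0.2286]
ee_rot: [0.0, 0.169, 0.986, -0.002]
wrist_force: [0.8, 1.0, -0.0]
finger_gap: -0.002
```

apply_moves(
  moves=[
    {"wx":0,"wy":0,"wz":0,"dx":-40,"dy":-40,"dz":0,"grip":1},
    {"wx":0,"wy":0,"wz":0,"dx":-40,"dy":-40,"dz":0,"grip":1},
    {"wx":0,"wy":0,"wz":-10,"dx":0,"dy":0,"dz":0,"grip":1},
    {"wx":0,"wy":0,"wz":-10,"dx":0,"dy":0,"dz":0,"grip":1},
    {"wx":0,"wy":0,"wz":0,"dx":0,"dy":0,"dz":0,"grip":1},
  ],
)

```text
t: 1.98
tcp_pos: [0.5175, -0.1104, 0.2266]
ee_rot: [-0.001, -0.005, 1.0, -0.001]
wrist_force: [-0.3, -0.1, 0.6]
finger_gap: -0.001
```

apply_moves(
  moves=[
    {"wx":0,"wy":0,"wz":0,"dx":-23,"dy":-44,"dz":0,"grip":1},
    {"wx":0,"wy":0,"wz":0,"dx":0,"dy":0,"dz":0,"grip":1},
    {"wx":0,"wy":0,"wz":0,"dx":0,"dy":0,"dz":20,"grip":1},
    {"wx":0,"wy":0,"wz":0,"dx":0,"dy":0,"dz":17,"grip":1},
    {"wx":0,"wy":0,"wz":0,"dx":0,"dy":0,"dz":0,"grip":1},
  ],
)

```text
t: 2.6
tcp_pos: [0.5399, -0.1524, 0.1879]
ee_rot: [-0.002, 0.0, 1.0, -0.0]
wrist_force: [0.3, -0.7, 0.2]
finger_gap: -0.004
```

Run:
```python
from h import *
a=grab_frame("scene")[100:180,205:305,::-1]; b=grab_frame("top")[175:280,282:382,::-1]
a=cv2.resize(a,(400,320),interpolation=3);b=cv2.resize(b,(400,420),interpolation=3)
o=np.zeros((420,800,3),np.uint8);o[:320,:400]=a;o[:,400:]=b
cv2.imwrite("pics/c1.png",o);s=bot.state();print(s["tcp_pos"],s["wrist_force"])
```

```text
[ 0.54099895 -0.15282733  0.18940464] [-0.25631823  0.27249356  0.21398131]
```

View pics/c1.png

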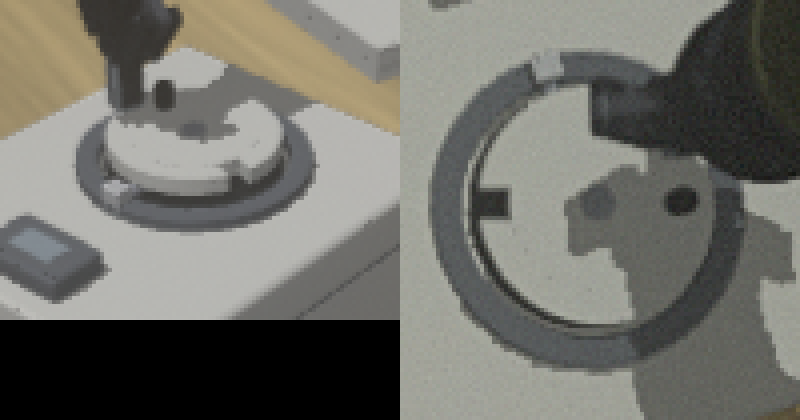

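The fingertip stands about 14 mm from the peg, and nothing has been disturbed. Next I'll lower it slightly, make contact and begin the arc.

apply_moves(
  moves=[
    {"wx":0,"wy":0,"wz":0,"dx":7,"dy":-3,"dz":5,"grip":1},
    {"wx":0,"wy":0,"wz":0,"dx":7,"dy":0,"dz":0,"grip":1},
    {"wx":0,"wy":0,"wz":8,"dx":6,"dy":-2,"dz":0,"grip":1},
    {"wx":0,"wy":0,"wz":8,"dx":6,"dy":-2,"dz":0,"grip":1},
    {"wx":0,"wy":0,"wz":0,"dx":0,"dy":0,"dz":0,"grip":1},
  ],
)

```text
t: 3.32
tcp_pos: [0.5148, -0.1595, 0.1867]
ee_rot: [0.002, 0.143, 0.99, -0.001]
wrist_force: [-0.2, 0.2, -0.3]
finger_gap: 0.001
```

```bash
cat >> h.py <<'E'
from scipy.spatial.transform import Rotation as Ro
C=np.array([.5068,-.1160])
def rep(phi=None):
    s=bot.state();R=Ro.from_quat(s["ee_rot"],scalar_first=True).as_matrix()
    p=s["tcp_pos"];v=p[:2]-C;x=R[:2,0];yaw=np.degrees(np.arctan2(x[1],x[0]))
    print("t",s["t"],"tcp",p.round(4),"yaw",yaw.round(1),"tilt",R[:,2].round(3),"F",s["wrist_force"].round(1))
    # peg on circle r=40 with face contact at 18 mm ahead along tool x
    f=lambda a:(np.array([.04*np.cos(a),.04*np.sin(a)])-v)@x-.018
    from scipy.optimize import brentq
    a0=np.radians(yaw+90);a=brentq(f,a0-.9,a0+.9);print("peg angle if touching",np.degrees(a)%360-360)
    if phi is not None:
        a=np.radians(phi);t=np.array([np.sin(a),-np.cos(a)]);T=C+.04*np.array([np.cos(a),np.sin(a)])-.018*t
        d=R.T@np.r_[T-p[:2],0];print("to phi",phi,"tool d mm",(d*1e3).round(1),"wz",(yaw-(phi-90)+180)%360-180)
E
python3 -c "
from h import *;rep(-125)"
```

```text
t 3.325 tcp [ 0.5148 -0.1595  0.1867] yaw 163.6 tilt [ 0.003 -0.003 -1.   ] F [-0.2  0.2 -0.3]
peg angle if touching -103.58172191729932
to phi -125 tool d mm [15.7 -4.2 -0.1] wz 18.585354116173562
```

apply_moves(
  moves=[
    {"wx":0,"wy":0,"wz":9,"dx":7,"dy":-2,"dz":1,"grip":1},
    {"wx":0,"wy":0,"wz":9,"dx":7,"dy":-2,"dz":0,"grip":1},
    {"wx":0,"wy":0,"wz":9,"dx":7,"dy":-2,"dz":0,"grip":1},
    {"wx":0,"wy":0,"wz":0,"dx":0,"dy":0,"dz":0,"grip":1},
  ],
)

```text
t: 3.82
tcp_pos: [0.4951, -0.158, 0.1877]
ee_rot: [0.006, 0.371, 0.928, -0.002]
wrist_force: [-0.6, -0.4, 0.4]
finger_gap: 0.002
```

Run:
```python
from h import *
rep(-150)
a=grab_frame("scene")[100:180,205:305,::-1]; b=grab_frame("top")[175:280,282:382,::-1]
a=cv2.resize(a,(400,320),interpolation=3);b=cv2.resize(b,(400,420),interpolation=3)
o=np.zeros((420,800,3),np.uint8);o[:320,:400]=a;o[:,400:]=b
cv2.imwrite("pics/c2.png",o)
```

```text
t 3.825 tcp [ 0.4951 -0.158   0.1877] yaw 136.4 tilt [ 0.009 -0.007 -1.   ] F [-0.6 -0.4  0.4]
peg angle if touching -130.0112780323923
to phi -150 tool d mm [14.5 -5.  -0.2] wz 16.402287096941336
```

View pics/c2.png

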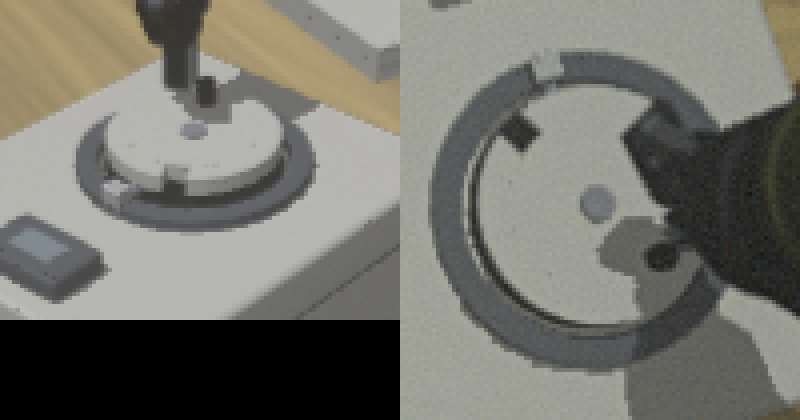

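The cover turns: the notch is at (518,130) about the hub (598,203), so about 48°, which agrees with the contact estimate of 50°. I'll keep going.

apply_moves(
  moves=[
    {"wx":0,"wy":0,"wz":8,"dx":7,"dy":-2,"dz":2,"grip":1},
    {"wx":0,"wy":0,"wz":8,"dx":7,"dy":-2,"dz":0,"grip":1},
    {"wx":0,"wy":0,"wz":4,"dx":3,"dy":-1,"dz":0,"grip":1},
    {"wx":0,"wy":0,"wz":0,"dx":0,"dy":0,"dz":0,"grip":1},
  ],
)

```text
t: 4.42
tcp_pos: [0.4824, -0.1503, 0.1864]
ee_rot: [0.008, 0.526, 0.85, -0.002]
wrist_force: [-0.7, 0.7, 0.6]
finger_gap: 0.002
```

```bash
cat >> h.py <<'E'
def notch(show=False):
    im=grab_frame("top")
    # sample ring at r=0.052, z=.177 ; darkest sector = notch
    hub=atz("top",HUB,.18) if HUB is not None else C
    th=np.radians(np.arange(-30,110,.5));g=cv2.GaussianBlur(cv2.cvtColor(im,cv2.COLOR_RGB2GRAY),(0,0),.5).astype(np.float32)
    tot=0
    for r in(.048,.050,.052,.054):
        q=proj("top",np.c_[hub[0]+r*np.cos(th),hub[1]+r*np.sin(th),0*th+.177]).astype(np.float32)
        tot=tot+cv2.remap(g,q[:,0],q[:,1],1).ravel()
    tot/=4;w=np.clip(np.median(tot)-25-tot,0,None);print("notch deg",np.degrees((w*th).sum()/max(w.sum(),1e-9)),"span",np.degrees(th[w>0][[0,-1]]) if (w>0).any() else None)
    return im
HUB=np.array([282+297.5/6-.5,180+275.5/6-.5])
E
python3 - <<'E'
from h import *
rep(-162);notch()
E
```

```text
t 4.425 tcp [ 0.4824 -0.1503  0.1864] yaw 116.5 tilt [ 0.011 -0.012 -1.   ] F [-0.7  0.7  0.6]
peg angle if touching -150.9005595393003
to phi -162 tool d mm [ 7.9 -5.1 -0.1] wz 8.525027544326008
notch deg 27.783890022166197 span [17.5 36.5]
```

apply_moves(
  moves=[
    {"wx":0,"wy":0,"wz":5,"dx":4,"dy":-3,"dz":0,"grip":1},
    {"wx":0,"wy":0,"wz":2,"dx":1.5,"dy":-1,"dz":0,"grip":1},
    {"wx":0,"wy":0,"wz":0,"dx":0,"dy":0,"dz":0,"grip":1},
  ],
)

```text
t: 4.85
tcp_pos: [0.4779, -0.1474, 0.1865]
ee_rot: [0.009, 0.575, 0.818, -0.001]
wrist_force: [-0.4, -1.2, -1.0]
finger_gap: 0.001
```

Run:
```python
from h import *
rep(-162)
b=notch()[180:250,295:365,::-1];a=grab_frame("scene")[110:170,215:290,::-1]
a=cv2.resize(a,(400,320),interpolation=3);b=cv2.resize(b,(400,400),interpolation=3)
o=np.zeros((400,800,3),np.uint8);o[:320,:400]=a;o[:,400:]=b
cv2.imwrite("pics/c3.png",o)
```

```text
t 4.85 tcp [ 0.4779 -0.1474  0.1865] yaw 109.7 tilt [ 0.013 -0.012 -1.   ] F [-0.4 -1.2 -1. ]
peg angle if touching -157.72424416223137
to phi -162 tool d mm [ 3.  -2.8 -0.1] wz 1.7300615272075675
notch deg 20.44102323494242 span [11. 30.]
```

View pics/c3.png

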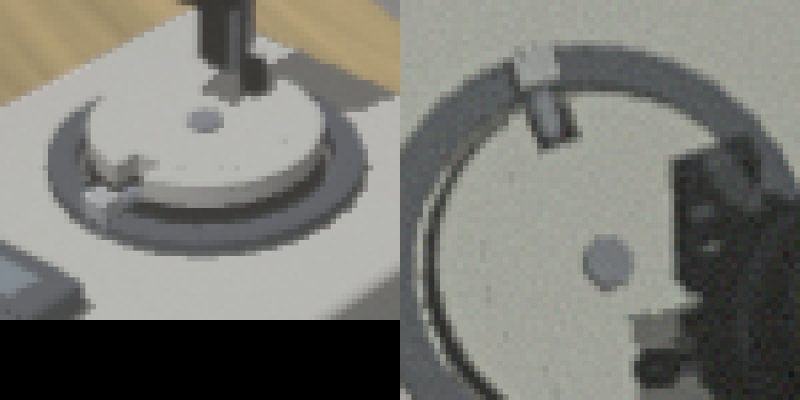

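The pin is visible inside the notch (at about (550,115) in the right half), and the notch still sits about 2.5° counter-clockwise of it. One small push more.

apply_moves(
  moves=[
    {"wx":0,"wy":0,"wz":1.7,"dx":1.8,"dy":-1.5,"dz":0,"grip":1},
    {"wx":0,"wy":0,"wz":0,"dx":0,"dy":0,"dz":0,"grip":1},
  ],
)

```text
t: 5.2
tcp_pos: [0.4762, -0.1462, 0.1865]
ee_rot: [0.009, 0.588, 0.809, -0.001]
wrist_force: [0.8, 0.1, -1.9]
finger_gap: 0.001
```

Run:
```python
from h import *
rep(-162);notch();notch()
```

```text
t 5.2 tcp [ 0.4762 -0.1462  0.1865] yaw 108.0 tilt [ 0.013 -0.012 -1.   ] F [ 0.8  0.1 -1.9]
peg angle if touching -160.2294864728978
to phi -162 tool d mm [ 1.2 -1.5 -0. ] wz -0.042662294615752216
notch deg 16.65638283811341 span [ 8.5 27.5]
notch deg 16.5731596884511 span [ 8.  27.5]
```

The notch is now at about 18°, aligned with the pin at 17.9°. I'll back off from the peg, lift, and go over the cover face 90° from the pin line, clear of the spindle, peg and block.

apply_moves(
  moves=[
    {"wx":0,"wy":0,"wz":0,"dx":-8,"dy":0,"dz":0,"grip":1},
    {"wx":0,"wy":0,"wz":0,"dx":0,"dy":0,"dz":-22,"grip":1},
    {"wx":0,"wy":0,"wz":0,"dx":-6,"dy":39,"dz":0,"grip":1},
    {"wx":0,"wy":0,"wz":0,"dx":0,"dy":0,"dz":0,"grip":1},
  ],
)

```text
t: 5.8
tcp_pos: [0.5176, -0.1482, 0.2093]
ee_rot: [0.008, 0.588, 0.809, -0.001]
wrist_force: [-0.6, -0.1, -0.1]
finger_gap: 0.002
```

Run:
```python
from h import *
rep();b=notch()[180:250,290:380,::-1]
cv2.imwrite("pics/c4.png",cv2.resize(b,None,fx=6,fy=6,interpolation=3))
```

```text
t 5.8 tcp [ 0.5176 -0.1482  0.2093] yaw 108.0 tilt [ 0.012 -0.011 -1.   ] F [-0.6 -0.1 -0.1]
peg angle if touching -138.52513406858813
notch deg 16.576606956409545 span [ 8.5 27.5]
```

View pics/c4.png

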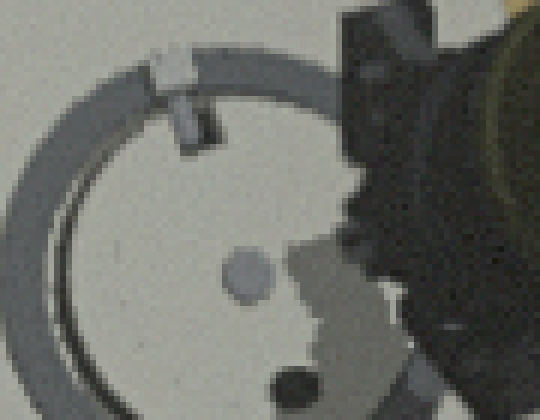

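Run:
```python
from h import *
u=lambda a:np.array([np.cos(np.radians(a)),np.sin(np.radians(a))])
def pt(r,lat,a,z): 
    q=atz("top",HUB,.18)+r*u(a)+lat*u(a+90);return [*q,z]
cr=lambda P:((proj("top",P)-[290,180]+.5)*6-.5).round(0).tolist()
for a in(15,16.5,18,19.5):
    print(a,"notch L/R top at r46,52",cr([pt(.046,.008,a,.177),pt(.046,-.008,a,.177),pt(.052,.008,a,.177),pt(.052,-.008,a,.177)]))
print("pin L/R r50,54 z.159",cr([pt(.05,.005,17.9,.159),pt(.05,-.005,17.9,.159),pt(.054,.005,17.9,.159),pt(.054,-.005,17.9,.159)]))
print("block",cr([pt(.074,0,17.9,.17)]))
```

```text
15 notch L/R top at r46,52 [[187.0, 149.0], [232.0, 138.0], [182.0, 132.0], [227.0, 121.0]]
16.5 notch L/R top at r46,52 [[184.0, 151.0], [228.0, 138.0], [178.0, 134.0], [223.0, 121.0]]
18 notch L/R top at r46,52 [[180.0, 152.0], [225.0, 139.0], [175.0, 136.0], [219.0, 122.0]]
19.5 notch L/R top at r46,52 [[177.0, 154.0], [221.0, 139.0], [171.0, 137.0], [215.0, 123.0]]
pin L/R r50,54 z.159 [[175.0, 146.0], [202.0, 138.0], [171.0, 135.0], [198.0, 127.0]]
block [[172.0, 71.0]]
```

The projected model matches the picture: notch corners at about (182,155) and (224,140), so about 18°. Time to press.

apply_moves(
  moves=[
    {"wx":0,"wy":0,"wz":0,"dx":0,"dy":0,"dz":26,"grip":1},
    {"wx":0,"wy":0,"wz":0,"dx":0,"dy":0,"dz":0,"grip":1},
    {"wx":0,"wy":0,"wz":0,"dx":0,"dy":0,"dz":4,"grip":1},
    {"wx":0,"wy":0,"wz":0,"dx":0,"dy":0,"dz":4,"grip":1},
  ],
)

```text
t: 6.35
tcp_pos: [0.5149, -0.1495, 0.1761]
ee_rot: [0.007, 0.588, 0.809, -0.002]
wrist_force: [-3.1, 1.5, 6.7]
finger_gap: -0.002
```

apply_moves(
  moves=[
    {"wx":0,"wy":0,"wz":0,"dx":0,"dy":0,"dz":4,"grip":1},
    {"wx":0,"wy":0,"wz":0,"dx":0,"dy":0,"dz":4,"grip":1},
  ],
)

```text
t: 6.6
tcp_pos: [0.515, -0.1495, 0.1701]
ee_rot: [0.008, 0.588, 0.809, -0.001]
wrist_force: [-2.5, 1.9, 6.5]
finger_gap: 0.003
```

Travel has already passed the 3 mm where the pin would stop it. I'll continue to the seat.

apply_moves(
  moves=[
    {"wx":0,"wy":0,"wz":0,"dx":0,"dy":0,"dz":4,"grip":1},
    {"wx":0,"wy":0,"wz":0,"dx":0,"dy":0,"dz":4,"grip":1},
  ],
)

```text
t: 6.85
tcp_pos: [0.5153, -0.1496, 0.1642]
ee_rot: [0.009, 0.588, 0.809, -0.0]
wrist_force: [-3.5, 0.4, 15.5]
finger_gap: 0.003
```

apply_moves(
  moves=[
    {"wx":0,"wy":0,"wz":0,"dx":0,"dy":0,"dz":4,"grip":1},
    {"wx":0,"wy":0,"wz":0,"dx":0,"dy":0,"dz":4,"grip":1},
  ],
)

```text
t: 7.1
tcp_pos: [0.5167, -0.1497, 0.1634]
ee_rot: [0.012, 0.588, 0.809, 0.001]
wrist_force: [-13.3, 4.3, 32.8]
finger_gap: 0.001
```

It has reached a hard stop at z 0.163 with 33 N. Next I'll lift and retreat, then check.

apply_moves(
  moves=[
    {"wx":0,"wy":0,"wz":0,"dx":0,"dy":0,"dz":-15,"grip":1},
    {"wx":0,"wy":0,"wz":0,"dx":0,"dy":0,"dz":-50,"grip":1},
    {"wx":0,"wy":0,"wz":0,"dx":50,"dy":15,"dz":-20,"grip":1},
    {"wx":0,"wy":0,"wz":0,"dx":58,"dy":15,"dz":0,"grip":1},
    {"wx":0,"wy":0,"wz":0,"dx":58,"dy":15,"dz":0,"grip":1},
  ],
)

```text
t: 7.72
tcp_pos: [0.509, 0.0235, 0.2529]
ee_rot: [0.015, 0.592, 0.806, 0.003]
wrist_force: [0.7, 0.3, -0.0]
finger_gap: 0.0
```

apply_moves(
  moves=[
    {"wx":0,"wy":0,"wz":0,"dx":58,"dy":15,"dz":0,"grip":1},
    {"wx":0,"wy":0,"wz":0,"dx":58,"dy":15,"dz":0,"grip":1},
    {"wx":0,"wy":0,"wz":0,"dx":0,"dy":0,"dz":0,"grip":1},
  ],
)

```text
t: 8.1
tcp_pos: [0.5025, 0.1505, 0.253]
ee_rot: [0.017, 0.589, 0.808, 0.005]
wrist_force: [0.4, -0.9, -0.6]
finger_gap: 0.002
```

Run:
```python
from h import *
rep();b=grab_frame("top")[120:290,190:420,::-1];a=grab_frame("scene")[100:250,165:325,::-1]
a=cv2.resize(a,(400,375),interpolation=3);b=cv2.resize(b,(400,296),interpolation=3)
o=np.zeros((375,800,3),np.uint8);o[:375,:400]=a;o[:296,400:]=b
cv2.imwrite("pics/c5.png",o)
```

```text
t 8.1 tcp [0.5025 0.1505 0.253 ] yaw 107.7 tilt [ 0.033 -0.011 -0.999] F [ 0.4 -0.9 -0.6]Traceback (most recent call last):
  File "<stdin>", line 2, in <module>
  File "h.py", line 20, in rep
    a0=np.radians(yaw+90);a=brentq(f,a0-.9,a0+.9);print("peg angle if touching",np.degrees(a)%360-360)
                            ~~~~~~^^^^^^^^^^^^^^^
    r = _zeros._brentq(f, a, b, xtol, rtol, maxiter, args, full_output, disp)
ValueError: f(a) and f(b) must have different signs
```

Run:
```python
from h import *
b=grab_frame("top")[120:290,190:420,::-1];a=grab_frame("scene")[105:175,205:300,::-1]
a=cv2.resize(a,(400,295),interpolation=3);b=cv2.resize(b,(400,296),interpolation=3)
o=np.zeros((296,800,3),np.uint8);o[:295,:400]=a;o[:296,400:]=b
cv2.imwrite("pics/c5.png",o)
```

```text
(no output)
```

View pics/c5.png

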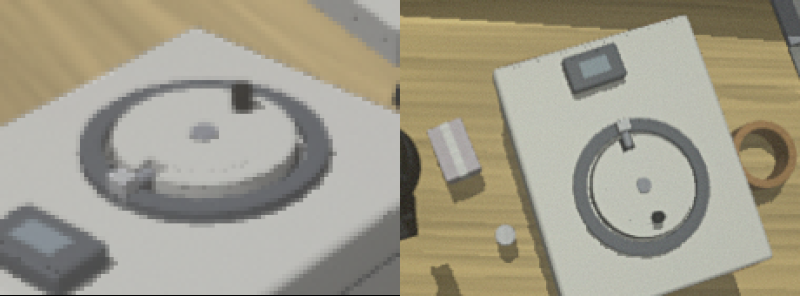

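The cover sits low in the collar with the pin in the notch, and the logger, vial, carton and tape are where they were. I'll check the peg height and then hand in.

Run:
```python
from h import *
s=np.array([205+242.5/4.21-.5,105+84.5/4.214-.5]);t=np.array([190+258.5/1.739-.5,120+215/1.741-.5])
print("peg",tri(s,t)[0]); print("scene-view xy if z=.183",atz("scene",s,.183),"if .195",atz("scene",s,.195)); print("peg expected",C+.04*np.array([np.cos(np.radians(197.9)),np.sin(np.radians(197.9))]))
# unmoved bystanders: pixel difference first vs now
n=cv2.cvtColor(grab_frame("top"),cv2.COLOR_RGB2GRAY).astype(int);o=cv2.imread("pics/top0.png",0).astype(int)
for k,(x0,x1,y0,y1) in dict(logger=(280,325,142,177),vial=(240,262,243,272),carton=(203,240,184,228),tape=(380,420,188,228)).items(): print(k,abs(n-o)[y0:y1,x0:x1].mean().round(1))
print(bot.job_done())
```

```text
peg [ 0.47190717 -0.12867794  0.18330191]
scene-view xy if z=.183 [ 0.47197672 -0.1295904 ] if .195 [ 0.48270943 -0.11121377]
peg expected [ 0.46873622 -0.12829426]
logger 32.8
vial 32.5
carton 33.4
tape 29.0
the job is handed in; nothing more can be done
None
```

The port is closed: the notch is over the pin and the cover is pressed down to its seat. The job was handed in at about 8 s of the 51 s allowed.

With the shut fingers I pushed the peg about 73° clockwise, backed off, then pressed the cover face beside the spindle. It moved down past the 3 mm where the pin would have stopped it and came to a hard stop at about 33 N. I then lifted the hand and moved it away to the side.

**Last checks:**
- **Seating:** the peg top measured 183 mm high, which is what a seated cover gives (raised would be 195 mm). Its position was within about 3 mm of the aligned one.
- **Alignment:** the last picture shows the pin inside the notch.
- **Hand:** the wrist force was near zero with the hand about 27 cm away.

**A check that didn't work:** I compared pixels before and after around the loose things, to see whether any had moved. Every patch differed by about the same amount (29–33 grey levels), which looks like a change in overall image brightness, so it says nothing about movement. In the final picture the logger, vial, carton and tape look to be where they started, and nothing passed near them.

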